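# Check the hand brake of the stock trolley

## Task

Check the hand brake of the wool shop's stock trolley before it is loaded: with the backs of the gripper's fingers, press the red brake lever in towards the push bar until the brake bites and the lever goes firm, and hold it there firmly for about a second to show that it stops short of the bar. Then ease the lever back out with the fingers, without letting it snap, and move clear. Grasp nothing: do not force the lever or squeeze it against the bar, keep off the trolley itself, and leave the jar, the tin and the carton on its deck where they stand.

Things in the scene. Friction and masses are not known exactly. Their poses are not given: they have to be found in the camera images.
- trolley: Blue shelf trolley, does not roll. Origin: on the upper deck's top, below the middle of the push bar; x from the bar along the deck, away from the robot; y along the bar to the left; z up. Push bar: round tube, 28 mm diameter, axis at x 0, z 180 mm, straight for y +-250 mm, then down to legs at x 60, y +-280 mm. Deck: x 50 to 850 mm, 530 mm wide; fixed grey crate from x 485 mm, 130 mm high.
- brake: Steel clamp of the hand brake, 24 mm wide along the bar, 40 mm high, 20 to 100 mm right (-y) of the bar's middle; its two cheeks reach to the lever's pivot. Origin: on the bar's axis in the clamp's middle; axes as the trolley's. The black brake line that leaves it to the left and goes down to the deck is only seen and cannot be touched.
- lever_pivot (a point): The lever's upright hinge axis, 51 mm from the bar's axis on the far side of the bar (x of the brake), at the height of the bar's axis.
- lever_blade: Red blade of the lever, beyond the bar, about parallel to it, same height: 102 mm long (own y), 10 thick (x), 16 high (z), round end 18 mm across at -y (right). Origin: blade centre, 93 mm along own -y and 24 mm along own +x from the pivot. Own x points away from the bar (press the far face), z up. Its centre rests 69 to 75 mm from the bar's axis. Things on the deck end 70 mm below it or lower.
- lever_press (a point): Point on the blade's far face, at half height, where it is best pressed: 17 mm from the blade's centre towards the outer end, 110 mm from the pivot. Axes as the blade's: pressing is along -x of this point. It moves about 22 mm until the brake bites.
- lever_tip (a point): Centre of the round end of the blade (9 mm radius), 146 mm from the pivot along the blade; it touches the bar when it comes within 23 mm of the bar's axis.
- brake_lever (a joint): Lever angle, rad: 0 out at rest, grows as pressed to the bar. Return spring: 0.2 N m at 0, 0.4 N m at 0.20 where the brake bites (2 to 4 N at the press point). Then firm, slightly springy, 41 N m/rad: 0.215 to 0.225 under a firm 9 to 13 N at the press point. Firm is 8 N or more; over 30 N is forcing it. Let go suddenly it snaps back at over 4 rad/s; eased out it stays under 2.5.
- button_jar: Amber glass jar with brass lid, 68 mm across, 100 mm high, loose on the deck. Origin: centre of its underside.
- marker_tin: Green round tin, 80 mm across, 64 mm high, loose on the deck. Origin: centre of its underside.
- needle_carton: Cardboard carton 75 x 120 x 60 mm, loose on the deck. Origin: centre of its underside.

How it is judged:
By the outcome, as a careful person would: the job done as asked, in the order asked, and still so for the second after the job is handed in, with the robot touching nothing.
It also fails if it takes over 58 s, if anything falls off the work surface, if the arm or the gripper's body presses on something with over 40 N, if the wrist force passes 120 N, or if a joint passes its speed limit or range.

## Robot

A 6-joint arm with a two-finger parallel gripper is mounted at the origin on the work surface. World frame = base frame: x ahead of the robot, y to its left, z up, the work surface at z = 0. Lengths are in mm, angles in rad, forces in N, time in s.
With the tool pointing down it reaches from about 350 to 850 mm from the base axis. Payload 8.1 kg.
Tool frame: the origin (TCP) lies between the finger pads; the fingertips stand 22 mm ahead of it and the grasp point (between the pads) lies 3 mm ahead of it (env.tip_reach is the distance from the TCP to the fingertips, in mm); z points along the fingers, y is the line along which they close (so a half turn about z gives the same grasp; the last joint's range is limited). The gripper opens to 93 mm and grips with 3 to 60 N. Pads are 15 mm wide; open, the fingers measure 128 mm over their backs; the gripper's body (75 mm by 188 mm) begins 65 mm behind the grasp point.
Start: joints at [-1.389, 0.13, 1.488, -0, 1.523, -0.085], TCP at [158.208, -578.771, 206.335] pointing down, gripper open.
Joint ranges: [-2.96, 2.96], [-0.89, 2.26], [0.02, 2.5], [-1.34, 4.48], [0, 2.73], [-2.66, 2.66]. Speed limits (rad/s): [2.39, 2.39, 2.79, 3.14, 3.14, 3.14].

## Interface

Orientations are given as a unit quaternion [w, x, y, z].
In Python, from rig import env gives the robot as it stands. Calls block until the motion is done:
- env.move_ptp(position, orientation): joint-space move of the TCP to a pose.
- env.servo_line(position, rot=None, vel=150): straight line of the TCP; rot=None keeps the orientation; vel is the mean speed in mm/s.
- env.set_joints(angles): joint-space move.
- env.move_gripper(opening, grasp_force=None): finger opening in mm; grasp_force is the grip in N (None keeps the last); returns when the fingers have stopped.
- env.hold(seconds).
- env.inverse_kinematics(position, orientation): joint angles nearest the present ones, or None.
- env.get_image(name): name is "side" or "top"; returns a dict with "color" (420x560x3 uint8, red, green, blue), "depth" (420x560 float32, mm along the optical axis (not along the pixel's ray), 0 where there is no reading), "fov_y" (degrees; the focal length in pixels is half the picture's height over the tangent of half this angle, whatever the lens; pixels are square), "cx", "cy" (the principal point, pixels), "distortion" ([k1, k2, p1, p2, k3] as OpenCV has them; the pictures are not rectified), "R" (3x3) and "t" (3): a world point X has camera coordinates R X + t. Camera axes: x right, y down, z forward; pixel columns grow to the right and rows downward; lengths in mm; the calibration is good to about 2 mm. A picture is of the moment at which its call begins.
A pose or a line that the arm cannot do raises env.PlanningError and nothing moves.
- env.finish_job(): hands the job in; it is judged then, once.
Readings, each from a call of its own:
- env.read_t(): time.
- env.read_q(): joint angles.
- env.read_qd(): joint speeds.
- env.read_joint_efforts(): joint torques, N m.
- env.read_tcp_pos(): TCP position.
- env.read_orientation(): TCP orientation.
- env.read_force(): force on the tool from outside, world axes, zero at the start.
- env.read_moment(): the same for the moment, N m.
- env.read_finger_gap(): finger opening in mm.
- env.read_grip_force(): force on a finger pad.
Only numpy, scipy, OpenCV 4.12 (cv2) and the standard library are available. Lean on these libraries where they do the work, as an engineer would, in place of code of your own. Each camera call takes 0.05 s, during which the arm holds its last target. There are 200 camera calls.

## Working session

There is one attempt and no reset: what is moved stays moved. The work goes in short steps, each a Python script; the robot and the scene stay as the last script left them, time stands still between calls to the robot, and variables do not carry over. Pictures are saved under pics/ and viewed, at most 10 in all, crops included, and the job is handed in when it is done.

```bash
ls; mkdir -p pics
python3 - <<'E'
from rig import env
import cv2,numpy as np,pickle
d={n:env.get_image(n) for n in("side","top")}
pickle.dump(d,open('im0.pkl','wb'))
for n in d:
    cv2.imwrite(f'pics/{n}0.png',d[n]['color'][:,:,::-1]); i=d[n]
    print(n,i['fov_y'],i['cx'],i['cy'],i['distortion'],np.round(i['R'],3).tolist(),i['t'])
print(env.tip_reach,env.read_orientation(),env.read_t())
E
```

```text
pics
side 56.073420160395166 280.8942071083671 216.951753943049 [0.02584574 0.         0.         0.         0.        ] [[-0.926, -0.377, 0.011], [-0.235, 0.552, -0.8], [0.295, -0.744, -0.6]] [580.17336426 254.31884575 645.45040135]
top 44.486432367935194 283.26608180524187 216.81971536349462 [-0.18530365  0.          0.          0.          0.        ] [[-0.004, -1.0, 0.01], [-0.996, 0.003, -0.092], [0.092, -0.011, -0.996]] [  50.64687203  605.88831938 1016.1486187 ]
22.0 [-8.03045135e-04  9.91113966e-01  1.33013008e-01 -2.34481317e-05] 0.1
```

View pics/side0.png

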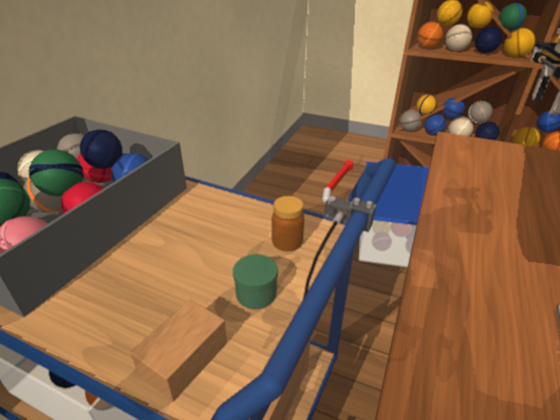

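View pics/top0.png

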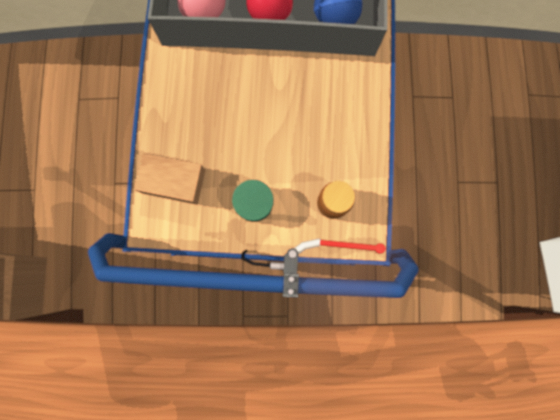

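The top view shows the bar running along about row 280 and the clamp at (291,285). The red blade runs from (320,242) to its round end at (380,248), with the jar at (337,198), the tin at (253,200) and the carton at (168,178). The side view agrees: blade (330,190)-(350,165), clamp (348,208).

```bash
cat > h.py <<'E'
import numpy as np,cv2
def cloud(i):
    c,d=i['color'],i['depth'];h,w=d.shape;f=h/2/np.tan(np.radians(i['fov_y'])/2)
    K=np.array([[f,0,i['cx']],[0,f,i['cy']],[0,0,1]])
    u,v=np.meshgrid(np.arange(w),np.arange(h))
    p=cv2.undistortPoints(np.stack([u,v],-1).reshape(-1,1,2).astype(float),K,np.array(i['distortion'],float)).reshape(h,w,2)
    X=np.dstack([p*d[...,None],d[...,None]])
    return (X-i['t'])@i['R']      # R^T (X-t)
def red(c):
    c=c.astype(int);return (c[...,0]>120)&(c[...,1]<60)&(c[...,2]<60)
def blue(c):
    c=c.astype(int);return (c[...,2]>c[...,0]+35)&(c[...,2]>c[...,1]+15)
E
python3 - <<'E'
import pickle,numpy as np
from h import *
d=pickle.load(open('im0.pkl','rb'))
for n in d:
    i=d[n];P=cloud(i);ok=i['depth']>0
    V,U=np.mgrid[:420,:560]
    box=(V>235)&(V<256)&(U>310)&(U<390) if n=='top' else (V>155)&(V<200)&(U>315)&(U<360)
    p=P[red(i['color'])&box&ok]; p=p[abs(p[:,2]-np.median(p[:,2]))<15]
    print(n,'red',len(p),p.min(0).round(1),p.max(0).round(1),np.median(p,0).round(1), 'fit x=a*y+b',np.polyfit(p[:,1],p[:,0],1),'ztop',np.percentile(p[:,2],[50,90]))
    bb=(V>265)&(V<297)&(U>125)&(U<395)&((U<270)|(U>305)) if n=='top' else (V>165)&(V<380)&(U>270)&(U<400)
    b=P[blue(i['color'])&bb&ok]
    zt=np.percentile(b[:,2],99 if n=='top' else 97);b=b[b[:,2]>zt-30]
    # cylinder fit r=14
    from scipy.optimize import least_squares
    def r(q):
        dx=b[:,0]-(q[0]*b[:,1]+q[1]);dz=b[:,2]-(q[2]*b[:,1]+q[3]);return np.hypot(dx/np.hypot(1,q[0]),dz)-14
    s=least_squares(r,[0,np.median(b[:,0]),0,zt-14],loss='soft_l1')
    print('bar',len(b),zt,s.x.round(4),np.median(abs(s.fun)),b[:,1].min(),b[:,1].max())
    if n=='top':
        for nm,(u,v) in dict(clampA=(291,262),clampB=(291,285),clampL=(284,290),clampR=(297,290),tip=(380,248),jar=(337,198),tin=(253,200),carton=(168,178),pivot=(293,253),bluedgeL=(150,150)).items(): print(nm,P[v,u].round(1))
        dk=P[120:150,170:360].reshape(-1,3);print('deck z',np.median(dk[:,2]),'')
    else:
        for nm,(u,v) in dict(jar=(288,207),tin=(256,268),clamp=(348,208)).items(): print(nm,P[v,u].round(1))
E
```

```text
side red 194 [ 526.7 -113.6  203.6] [546.3 -10.5 219.6] [537.8 -65.7 216.9] fit x=a*y+b [1.11315077e-01 5.44441055e+02] ztop [216.91670026 218.42840876]
bar 4344 224.7251219647796 [ 5.980000e-02  4.732622e+02 -1.500000e-03  2.102720e+02] 0.46053371111394714 -153.06344550919061 361.46874835154546
jar [628.3 -37.7 132.2]
tin [631.1 107.7  94.7]
clamp [494.8  51.8 226. ]
  return _methods._mean(a, axis=axis, dtype=dtype,
  ret = ret.dtype.type(ret / rcount)
Traceback (most recent call last):
ValueError: zero-size array to reduction operation minimum which has no identity
```

Run:
```python
import pickle,numpy as np
from h import *
from scipy.optimize import least_squares
d=pickle.load(open('im0.pkl','rb'));i=d['top'];c=i['color'].astype(int);D=i['depth']
print(c[245,350],D[245,350],D[283,200],c[283,200],(D>0).mean())
P=cloud(i);V,U=np.mgrid[:420,:560]
m=(c[...,0]>c[...,1]+70)&(c[...,0]>c[...,2]+70)&(V>235)&(V<256)&(U>316)&(U<390)
m&=c[...,1]<80
print(m.sum(),(m&(D>0)).sum())
# undistorted rays intersected with plane z=218
def onplane(u,v,z):
    f=210/np.tan(np.radians(i['fov_y'])/2);K=np.array([[f,0,i['cx']],[0,f,i['cy']],[0,0,1]])
    q=cv2.undistortPoints(np.array([[[u,v]]],float),K,np.array(i['distortion'],float))[0,0]
    r=i['R'].T@[q[0],q[1],1];o=-i['R'].T@i['t'];return (o+r*(z-o[2])/r[2]).round(1)
for u in range(316,388,8):
    vs=V[:,u][m[:,u]]
    if len(vs): print(u,'near',onplane(u,vs.max()+.5,214),'far',onplane(u,vs.min()-.5,214))
us=U[m];print('ends',us.min(),us.max(),onplane(us.max()+.5,248,213))
b=blue(i['color'])
for u in (150,200,250,330,380):
    vs=V[262:300,u][b[262:300,u]]
    print('bar',u,len(vs),onplane(u,vs.max()+.5,210),onplane(u,vs.min()-.5,210))
for n,(u,v,z) in dict(pivot=(292,254,225),cL=(284,290,230),cR=(298,290,230),jar=(338,197,130),tin=(253,200,95)).items(): print(n,onplane(u,v,z),P[v,u].round(1))
cv2.imwrite('pics/topcrop.png',cv2.resize(i['color'][180:310,230:430,::-1],(800,520),interpolation=cv2.INTER_CUBIC))
P=cloud(d['side']);c=d['side']['color']
m=red(c)&(d['side']['depth']>0)&(V>155)&(V<200)&(U>315)&(U<360);p=P[m]
t=p[p[:,2]>215.5]
for y in range(-110,-10,12):
    s=t[abs(t[:,1]-y)<6];print(y,s[:,0].min().round(1) if len(s) else 0,s[:,0].max().round(1) if len(s) else 0,len(s))
```

```text
[244  74  63] 847.43665 834.46796 [ 55  91 143] 0.996062925170068
186 186
324 near [542.4 -17.3 214. ] far [547.4 -17.4 214. ]
332 near [540.7 -30.7 214. ] far [547.3 -30.7 214. ]
340 near [538.9 -44.  214. ] far [545.6 -44.1 214. ]
348 near [538.8 -57.5 214. ] far [543.8 -57.5 214. ]
356 near [537.1 -70.9 214. ] far [542.1 -71.  214. ]
364 near [535.3 -84.4 214. ] far [540.3 -84.4 214. ]
372 near [533.5 -97.9 214. ] far [538.5 -97.9 214. ]
ends 322 383 [ 535.9 -117.6  213. ]
bar 150 15 [477.6 274.4 210. ] [502.8 274.6 210. ]
bar 200 16 [471.5 189.5 210. ] [498.1 189.6 210. ]
bar 250 16 [466.6 106.  210. ] [493.1 106.  210. ]
bar 330 14 [462.5 -27.  210. ] [514.1 -27.5 210. ]
bar 380 17 [ 456.4 -111.2  210. ] [ 513.4 -111.9  210. ]
pivot [526.7  36.3 225. ] [526.6  36.4 228.7]
cL [468.2  49.8 230. ] [468.2  49.8 228.9]
cR [468.1  27.1 230. ] [467.7  26.8 222.8]
jar [633.  -51.8 130. ] [632.8 -51.6 131.7]
tin [632.3 106.6  95. ] [632.3 106.6  94.8]
-110 528.8 540.0 16
-98 531.7 540.0 16
-86 533.7 538.5 9
-74 534.5 540.6 16
-62 535.9 541.0 12
-50 537.9 542.5 12
-38 539.3 543.5 11
-26 539.7 545.0 15
-14 540.9 546.3 12
```

View pics/topcrop.png

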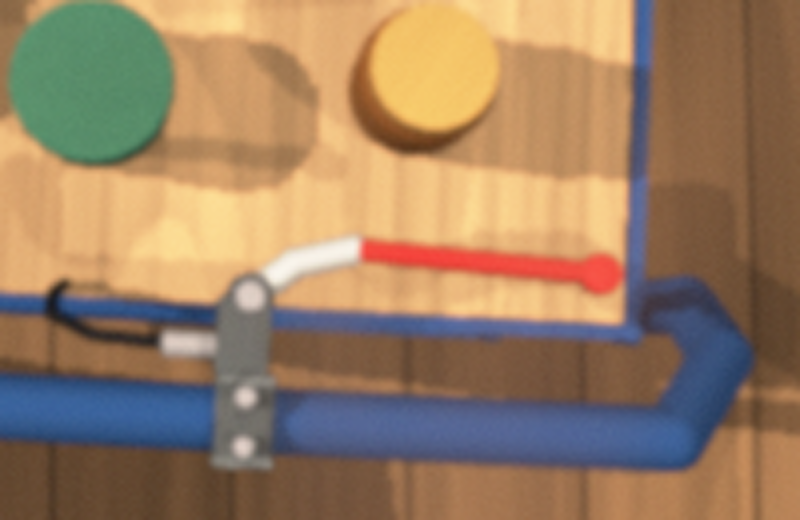

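The enlarged crop shows the hinge at (250,293), the blade from (362,250) to (605,273), and the jar at (430,75), well clear of it. The measurements agree: bar axis and blade are at z 210, the hinge is at (526.5,35.5), the blade yaw is about 0.11 rad, and the blade centre is 70 mm from the bar.

```bash
cat >> h.py <<'E'
PIV=np.array([526.5,35.5]);S0=0.11;Z=218.
def pose(th,gap,back=17.5):
    """TCP pose with the -y finger's back parallel to the blade at lever angle th, gap mm off its far face at the press point"""
    s=S0+th;x=np.array([np.cos(s),-np.sin(s)]);y=np.array([np.sin(s),np.cos(s)])
    p=PIV-110*y+(29+back+gap)*x;a=(np.pi/2-s)/2
    return np.array([*p,Z]),np.array([0,np.cos(a),np.sin(a),0]),x
E
python3 - <<'E'
from rig import env
from h import *
p,q,x=pose(0,16);print(p,q)
env.move_gripper(0,40);print(env.read_finger_gap())
c=env.read_tcp_pos();env.servo_line([c[0],c[1],350],vel=200)
env.move_ptp([p[0],p[1],340],q)
env.servo_line(p,vel=120)
env.hold(.3)
print(env.read_t(),env.read_tcp_pos(),env.read_force(),env.read_q())
for k in range(4): env.hold(.05);print(np.round(env.read_force(),2))
a=[env.get_image(n)['color'] for n in('top','side')]
cv2.imwrite('pics/b.png',np.hstack([cv2.resize(a[0][170:310,260:430,::-1],(400,330)),cv2.resize(a[1][100:265,240:440,::-1],(400,330))]))
E
```

```text
[576.54664303 -80.69631458 218.        ] [0.         0.74490882 0.66716628 0.        ]
0.38784920111682014
6.2 [576.81821771 -80.75624286 218.52286466] [-0.61873788 -0.60785727 -0.76644281] [-2.27109343e-01  7.72877647e-02  1.52286765e+00 -1.27406736e-05
  1.54057065e+00 -1.17129534e-01]
[0.36 0.35 0.58]
[-0.57 -0.1  -0.08]
[ 0.53  1.8  -0.14]
[0.17 1.33 0.12]
```

View pics/b.png

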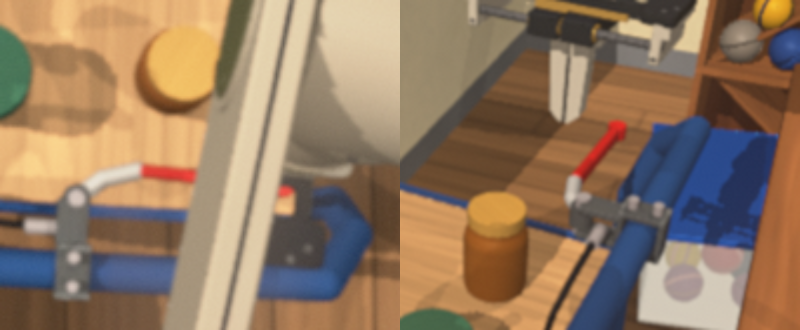

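Left (top view): the hand covers the outer blade, and the hinge shows at (75,197). Right (side view): the fingertips at (568,120) are beyond the blade but look higher than I expected, so I'll measure them with depth.

Run:
```python
from rig import env
from h import *
i=env.get_image('side');P=cloud(i);t=env.read_tcp_pos();print(t)
def proj(X):
    f=210/np.tan(np.radians(i['fov_y'])/2);K=np.array([[f,0,i['cx']],[0,f,i['cy']],[0,0,1]])
    return cv2.projectPoints(np.array([X],float),cv2.Rodrigues(i['R'])[0],i['t'],K,np.array(i['distortion'],float))[0].ravel().round(1)
print('tip expected px',proj(t-[0,0,22]))
D=i['depth']
m=(D>0)&(np.hypot(P[...,0]-t[0],P[...,1]-t[1])<35)&(P[...,2]>150)
p=P[m]
for z in range(180,300,8):
    s=p[abs(p[:,2]-z)<4]
    if len(s): print(z,len(s),s.min(0).round(1),s.max(0).round(1))
cv2.imwrite('pics/c.png',cv2.resize(i['color'][100:200,270:400,::-1],(780,600)))
```

```text
[576.52340428 -80.66796865 217.95996991]
tip expected px [322.  174.1]
220 2 [542.1 -84.2 216.1] [543.8 -70.  217.4]
228 3 [576.1 -75.2 229.5] [585.1 -70.8 231.6]
236 42 [567.1 -74.6 232.1] [591.  -69.  239.9]
244 66 [562.1 -85.8 240.1] [591.3 -67.5 247.7]
252 73 [561.6 -86.1 248.2] [592.7 -68.3 255.9]
260 75 [561.3 -86.3 256. ] [592.7 -68.4 263.9]
268 82 [560.3 -85.3 264.1] [593.1 -68.2 271.9]
276 81 [560.  -85.5 272. ] [594.1 -68.6 279.8]
284 86 [559.7 -84.3 280.1] [594.5 -67.9 287.7]
292 96 [559.1 -85.6 288.1] [595.2 -68.7 295.9]
```

View pics/c.png

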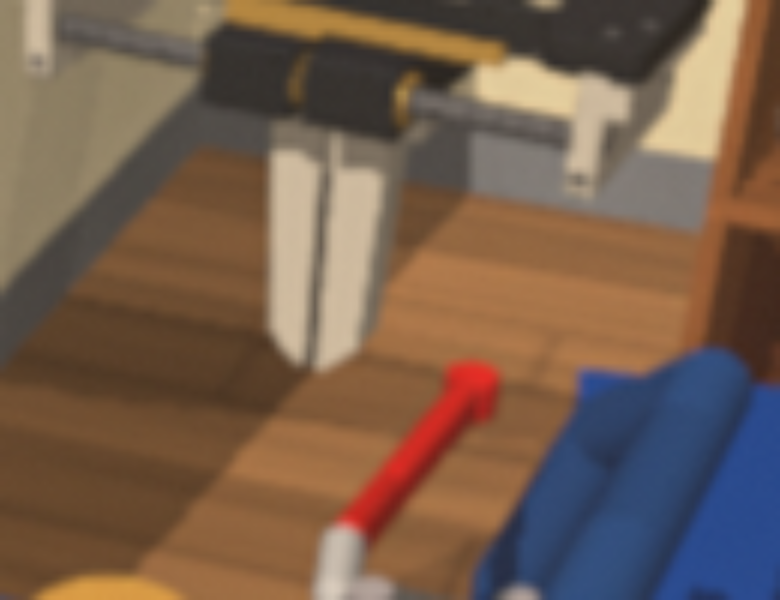

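The enlarged view shows the closed fingers ending at about (315,370), above the blade's height. Depth puts the tips at z of about 230, where the TCP reading implies 196. I'll check both cameras against the work surface (z=0) before trusting either.

Run:
```python
from rig import env
import pickle
from h import *
d=pickle.load(open('im0.pkl','rb'))
T=cloud(d['top']);S=cloud(d['side'])
for u,v in((100,370),(280,370),(450,370),(280,340)): print('table top',T[v,u].round(1))
for u,v in((450,300),(480,220),(500,380),(460,160)): print('table side',S[v,u].round(1))
i=env.get_image('top');P=cloud(i);t=env.read_tcp_pos();print(t,env.read_q())
m=(i['depth']>0)&(np.hypot(P[...,0]-t[0],P[...,1]-t[1])<120)&(P[...,2]>240)
print('hand top-view z',np.percentile(P[m][:,2],[1,10,50,90,99]))
i=env.get_image('side');P=cloud(i)
m=(i['depth']>0)&(np.hypot(P[...,0]-t[0],P[...,1]-t[1])<130)&(P[...,2]>225)
z=P[m][:,2];print('hand side z',np.histogram(z,bins=range(225,420,10)))
```

```text
table top [284.3 437.6  -2.5]
table top [290.8  56.1  -0.7]
table top [ 281.2 -304.4   -2. ]
table top [353.2  55.8  -1.3]
table side [292.4 -46.2  -0.4]
table side [ 240.8 -340.3    3.1]
table side [210.9  99.6   1.7]
table side [ 297.6 -653.4   -1.3]
[576.55204099 -80.70076965 218.01198242] [-2.27105147e-01  7.76457220e-02  1.52341754e+00 -3.40913846e-05
  1.54051582e+00 -1.17110912e-01]
hand top-view z [355.85380276 596.36157845 649.14892071 657.88265927 659.17047284]
hand side z (array([  56,   71,   90,   96,  101,  104,  114,  119,   38,  318,  662,
        513,  765, 1032,  281,  289,  162,  374,  400]), array([225, 235, 245, 255, 265, 275, 285, 295, 305, 315, 325, 335, 345,
       355, 365, 375, 385, 395, 405, 415]))
```

Both cameras read the work surface at 0±3 mm, so the gripper really does sit about 34 mm higher than the TCP reading implies. I'll work relative to the images: go down to reported z=177 while watching the force, then re-check the tips against the blade.

```bash
sed -i 's/Z=218\./Z=177./' h.py
python3 - <<'E'
from rig import env
from h import *
p,q,x=pose(0,16)
for z in (205,191,177):
    env.servo_line([p[0],p[1],z],vel=60);print(z,np.round(env.read_force(),1))
env.hold(.3)
i=env.get_image('side');P=cloud(i);t=env.read_tcp_pos();print(t,env.read_t())
m=(i['depth']>0)&(np.hypot(P[...,0]-t[0]-2,P[...,1]-t[1])<28)&(P[...,2]>150)
p=P[m]
for z in range(172,250,8):
    s=p[abs(p[:,2]-z)<4]
    if len(s): print(z,len(s),s.min(0).round(1),s.max(0).round(1))
cv2.imwrite('pics/d.png',cv2.resize(i['color'][100:220,260:420,::-1],(800,600)))
E
```

```text
205 [ 0.6  0.1 -0.1]
191 [-0.2 -0.5 -0.5]
177 [-0.4  0.1  0.6]
[576.7138128  -80.73054683 177.28614713] 8.1333
188 8 [573.1 -73.9 189.5] [586.  -71.2 191.6]
196 40 [563.1 -88.2 192.7] [592.1 -69.  199.9]
204 65 [562.6 -85.9 200. ] [592.9 -67.4 208. ]
212 64 [561.6 -85.5 208. ] [593.6 -68.7 216. ]
220 71 [561.7 -85.1 216.2] [594.3 -68.6 224. ]
228 74 [560.8 -86.5 224.1] [595.  -67.8 231.8]
236 75 [560.7 -84.4 232. ] [594.9 -67.5 239.8]
244 83 [560.  -85.  240.1] [595.5 -68.7 248. ]
```

View pics/d.png

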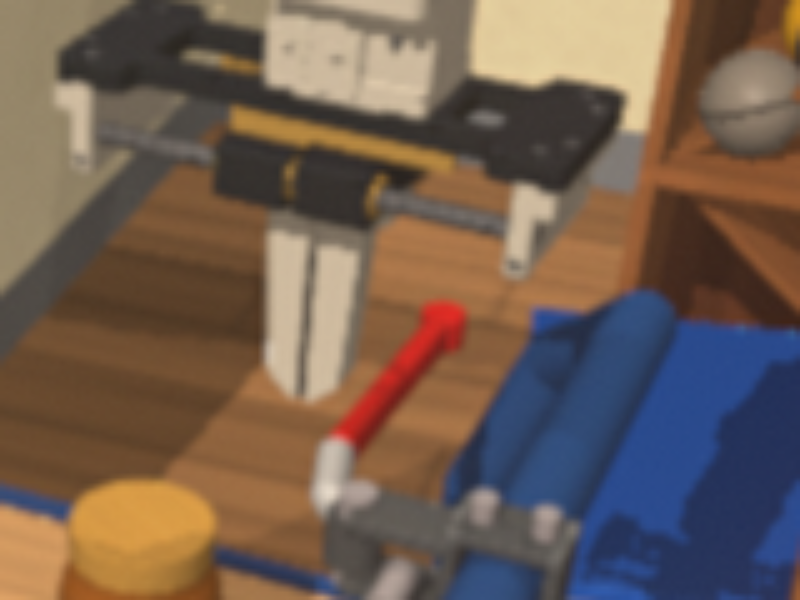

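The fingers now span z 189 and up, with full width from about 200. They sit beside the blade, clear on its far side, and the jar (140,520) is well away. Pressing in force-checked steps.

```bash
cat >> h.py <<'E'
def fx(env,x,n=4,dt=.03):
    F=[]
    for k in range(n): env.hold(dt);F.append(env.read_force()[:2]@x)
    return float(np.mean(F))
E
python3 - <<'E'
from rig import env
from h import *
import json
p,q,x=pose(0,16);tare=fx(env,x,10);print('tare',tare)
p,q,x=pose(0,6);env.servo_line(p,vel=30)
g=6.
while g>-8:
    p,q,x=pose(0,g);env.servo_line(p,vel=15);f=fx(env,x)-tare;print('g',g,round(f,2))
    if f>1.3: break
    g-=1
th=0
while th<.3:
    th+=.03 if th<.14 else .005
    p,q,x=pose(th,g);env.servo_line(p,rot=q,vel=15);f=fx(env,x)-tare
    print(round(th,3),round(f,2),(np.hypot(*(env.read_tcp_pos()[:2]-p[:2]))).round(2))
    if f>9: break
json.dump([tare,g,th],open('st.json','w'));print(env.read_t(),env.read_force())
E
```

```text
tare 0.06381468455156461
g 6.0 -0.15
g 5.0 -0.07
g 4.0 -0.09
g 3.0 -0.01
g 2.0 -0.48
g 1.0 0.3
g 0.0 0.16
g -1.0 -0.13
g -2.0 0.72
g -3.0 2.34
0.03 2.45 0.05
0.06 3.28 0.03
0.09 3.12 0.06
0.12 3.32 0.05
0.15 3.38 0.04
0.155 4.22 0.05
0.16 4.19 0.01
0.165 3.83 0.04
0.17 3.71 0.05
0.175 4.23 0.02
0.18 4.26 0.07
0.185 3.92 0.07
0.19 4.09 0.08
0.195 4.08 0.07
0.2 5.58 0.49
0.205 7.69 0.91
0.21 9.25 1.33
19.9667 [ 8.21096865 -3.52703075 -0.51604861]
```

The brake bit at about 0.20 rad, as expected. Now firm up to about 11 N, hold, and ease out.

Run:
```python
from rig import env
from h import *
import json
tare,g,th=json.load(open('st.json'))
p,q,x=pose(th+.006,g);env.servo_line(p,rot=q,vel=10)
for k in range(7): print('hold',round(fx(env,x,8)-tare,2))
for a in np.arange(th-.01,-.001,-.025):
    p,q,x=pose(a,g);env.servo_line(p,rot=q,vel=15)
print('a',a,fx(env,x)-tare)
for gg in (-2,0,4):
    p,q,x=pose(0,gg);env.servo_line(p,rot=q,vel=12);print(gg,round(fx(env,x)-tare,2))
p,q,x=pose(0,25);env.servo_line(p,rot=q,vel=60)
env.servo_line([p[0],p[1],330],vel=120);env.hold(.3)
c=env.read_tcp_pos();env.move_ptp([350,-450,330],env.read_orientation());env.hold(.3)
print(env.read_t())
i=env.get_image('top');j=env.get_image('side')
cv2.imwrite('pics/e.png',np.hstack([cv2.resize(k['color'][:,:,::-1],(400,300)) for k in(i,j)]))
P=cloud(j);V,U=np.mgrid[:420,:560]
m=red(j['color'])&(j['depth']>0)&(V>155)&(V<200)&(U>315)&(U<360);r=P[m];print('blade',np.median(r,0),np.polyfit(r[:,1],r[:,0],1))
```

```text
hold 11.77
hold 11.46
hold 11.65
hold 11.56
hold 11.74
hold 11.77
hold 11.55
a 8.326672684688674e-17 2.2133059590102304
-2 1.57
0 0.29
4 -0.03
30.875
blade [537.90708621 -68.91215197 217.00641606] [-1.67684503e-01  5.26171971e+02]
```

View pics/e.png

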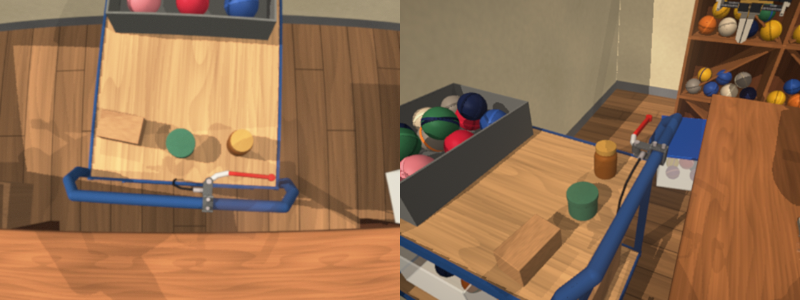

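Both views show the lever back at rest (top (225-272,175)), with the jar, tin and carton where they stood and the arm clear.

```bash
python3 -c "
from rig import env
print(env.finish_job())"
```

```text
the job is handed in; nothing more can be done
None
```

I pressed the brake lever until it bit at about 0.20 rad, held it at about 11.6 N for around 1.7 s, eased it back to rest and moved clear; the jar, tin and carton look unmoved in the final pictures, and the job is handed in at about 31 s.

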